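Swap over the drying trays

TASK

A small picture frame and a plain flat panel, both freshly painted, lie on the two trays of the drying rack, and both trays have been left ajar. Push the panel's tray fully home, and hook a fingertip behind the lip of the frame's tray and draw it smoothly all the way out to its stop for the next coat, in either order. The paint is wet, so touch neither the frame nor the panel; do not grip a lip between the fingers, do not yank or slam the trays, and leave the paint tin, the brush and the sanding block where they are.

Things in the scene. Friction and masses are not known exactly. Their poses are not given: they have to be found in the camera images.
- rack: plywood drying rack fixed to the bench, 170 mm deep (x), 272 mm wide (y), 86 mm high, with two trays side by side and two narrow slats (10 mm), at the front and the rear edge of its open top. Origin: centre of its underside, on the bench. The trays slide out along the rack's own -x (its open front, which looks roughly to the robot's right); +y is along its width
- tray0 (a joint): how far the tray on the rack's +y side (centre line y = +65.5 mm) is drawn out, in m: 0 fully home, 0.120 out at its stop; starts 0.022 to 0.052. Plywood tray 118 mm wide; takes about 3 N to slide and stays where it is left. Floor 22 mm above the bench, side walls up to 34 mm
- tray1 (a joint): the same for the tray on the rack's -y side (centre line y = -65.5 mm). In both trays, behind the lip is a bare finger well, 60 mm long by 106 mm wide, then a low cross bar (top 34 mm above the bench), and behind that the painted piece. The well stands in front of the rack even when the tray is home
- lip0 (a point): rear layer (8 mm) of the upright hardwood lip at the front end of tray0, 118 mm wide, top 58 mm above the bench, 36 mm above the tray floor; the whole lip is 13 mm thick. Origin: middle of the top edge on the rear face, the one to hook behind (looks to the rack's +x, into the finger well). Axes as the rack's; with the tray home the origin is at the rack's x = -138 mm
- lip1 (a point): rear layer of the lip of tray1, same as lip0
- face0 (a point): front layer of the lip of tray0, same height and width as lip0. Origin: middle of the top edge, on the outer front face (it looks to the rack's -x), 13 mm in front of lip0; push here to close the tray
- face1 (a point): front layer of the lip of tray1, same as face0
- frame: small white-painted picture frame, an open rectangle 100 x 76 mm, 16 mm high, bars 16 mm wide, lying loose on one of the two trays (either). Origin: centre of its underside, long side along its x
- panel: white-painted solid panel, 95 x 70 mm, 14 mm thick, lying loose on the other tray. Origin: centre of its underside, long side along its x
- tin: paint tin, 74 mm in diameter, 85 mm high, standing on the bench; a bystander. Origin: centre of its underside
- brush: paint brush lying on the bench, about 0.2 m long along its x, origin near its middle; a bystander
- block: cork sanding block 97 x 57 mm, 28 mm high, lying on the bench; a bystander. Origin: centre of its underside
There are look-alikes about, which are no part of the job. What is shaped like the frame but brown is not meant.

How it is judged:
By the outcome, as a careful person would: the job done as asked, in the order asked, and still so for the second after the job is handed in, with the robot touching nothing.
It also fails if it takes over 45 s, if anything falls off the work surface, if the arm or the gripper's body presses on something with over 40 N, if the wrist force passes 120 N, or if a joint passes its speed limit or range.

ROBOT

A 6-joint arm with a two-finger parallel gripper is mounted at the origin on the work surface. World frame = base frame: x ahead of the robot, y to its left, z up, the work surface at z = 0. Lengths are in mm, angles in degrees, forces in N, time in s.
With the tool pointing down it reaches from about 300 to 850 mm from the base axis. Payload 4.2 kg.
Tool frame: the origin (TCP) lies midway between the tips of the shut fingers; the grasp point (between the pads) lies 19 mm behind it; z points along the fingers, x is the direction in which the jaws open and shut, and the axes are right-handed (so a half turn about z gives the same grasp; the last joint's range is limited). The gripper opens to 91 mm and grips with 3 to 60 N. Pads are 32 mm wide; open, the fingers measure 118 mm over their backs; the gripper's body (76 mm by 178 mm) begins 60 mm behind the grasp point.
Start: joints at [-64.802, 18.312, 89.639, -0, 72.044, -1.146], TCP at [255.173, -515.296, 213.976] pointing down, gripper open.
Joint ranges: [-177.97, 177.97], [-48.28, 115.42], [12.27, 149.76], [-77.06, 257.06], [2.81, 150.46], [-146.56, 146.56]. Speed limits (degrees/s): [147.25, 147.25, 180, 180, 180, 180].

INTERFACE

Orientations are given as [roll, pitch, yaw] about the fixed x, y, z axes, in that order (R = Rz(yaw) Ry(pitch) Rx(roll)).
In Python, from workcell import monitor, vision, job, models gives the robot as it stands.
- The arm moves only by the shell command python3 -m creep 'ROWS' [FORCE]. ROWS is text: rows parted by semicolons, each of 7 numbers parted by spaces: the shift along the world's x, y, z in cm, then the turn, a rotation vector about the world's x, y, z in rad, then the gripper's target within -1 to 1 (shut at 1, half-way at 0, fully open at -1). In form: tx ty tz ax ay az hand; .... A call has 1 to 12 rows; each row shifts and turns the pose as measured when the row begins; what a row does not reach is not made up. A row lasts 1/12 s, in which the tool goes at most 41.7 mm and 7.16 degrees, less where a joint would pass 70% of its speed; a pose out of reach is approached as far as the arm can. A call is refused whole if a number of a shift passes 4.17 or a number of a turn 0.125, either way. A call with a gripper value outside its range is refused whole. The fingers move at their own pace and stop on an object; FORCE is the grip in N (left out, the last holds). Time passes only in rows, so rows that do not move let the fingers close. It gives the time, the measured TCP pose, the force and the opening at its end, in the units of the state.
- monitor.state(): the state, without advancing time (a new reading comes with each control period).
- vision.grab_frame(name): name is "scene" or "top"; returns a dict with "img" (480x640x3 uint8, red, green, blue), "mtx" (3x3 intrinsics, pixels), "view" (4x4, takes a point from world to camera coordinates). Camera axes: x right, y down, z forward; pixel columns grow to the right and rows downward; lengths in mm; the calibration is good to about 2 mm. A picture is of the moment at which its call begins. There is no depth.
- job.job_done(): hands the job in, once; it reports no verdict.
Trained networks look in the newest picture that a camera, given by its name, has taken for a name from the list of things; names that differ only in an ending like _2 or _b are one class to them, and where a whole thing is asked for, a point or a joint stands for the part that bears it (a point fixed in the world has none). Each returns a list of dicts, best first, with "confidence" (0 to 1); they miss things now and then, are a little off and sometimes report something else, mostly with a low value. They report only what shows in the picture. A call takes as long as a camera call. They do not tell look-alikes from the thing itself.
- models.search_frame(camera, query): "rect" ([left, top, right, bottom] in pixels, round what is visible of it).
- models.mark_of(camera, query): "at" ([column, row] in pixels: a listed point, or the origin of a listed thing).
The state is a dict: "time_s": time; "qpos": joint angles; "qvel": joint speeds; "effort": joint torques, N m; "ee_pos": TCP position; "ee_rot": TCP orientation; "force": force on the tool from outside, world axes, zero at the start; "torque": the same for the moment, N m; "gripper_width": finger opening in mm.
Only numpy, scipy, OpenCV 4.12 (cv2) and the standard library are available. Lean on these libraries where they do the work, as an engineer would, in place of code of your own. Each camera call takes 0.05 s, during which the arm holds its last target.

## Working session

There is one attempt and no reset: what is moved stays moved. The work goes in short steps, Python scripts to look and compute and a shell command to move; the robot and the scene stay as the last step left them, time stands still between calls to the robot, and variables do not carry over. Pictures are saved under pics/ and viewed, and the job is handed in when it is done.

```bash
mkdir -p pics; ls; python3 - <<'E'
from workcell import monitor, vision, job, models
import cv2
s=monitor.state();print(s)
for n in("scene","top"):
    f=vision.grab_frame(n);cv2.imwrite(f"pics/{n}0.png",f["img"][:,:,::-1]);print(n,f["mtx"].tolist(),f["view"].tolist())
    for q in("lip0","lip1","face0","face1","frame","panel","rack","tin","brush","block"):
        print(q,[( [round(float(v)) for v in d["at"]],round(float(d["confidence"]),2)) for d in models.mark_of(n,q)][:3])
E
```

```text
pics
{'time_s': 0.0, 'qpos': array([-6.48026105e+01,  1.83504720e+01,  8.97063697e+01, -6.52115459e-04,
        7.20430672e+01, -1.14548608e+00]), 'qvel': array([-0.01638705,  0.00914143, -0.08947517, -0.04442527,  0.11348027,
        0.07317196]), 'effort': array([-1.44460901e-03, -4.12458050e+01, -2.31980413e+01,  7.26310839e-02,
        4.59195999e-02, -1.58271914e-04]), 'ee_pos': array([ 254.93865979, -514.83293037,  213.13224271]), 'ee_rot': array([-1.79998623e+02,  9.99012658e-02, -6.36569216e+01]), 'force': array([ 0.82007957, -0.33101296,  0.2193112 ]), 'torque': array([ 0.01529116, -0.02756493,  0.05028733]), 'gripper_width': 91.18995750183875}
scene [[461.9281710940531, 0.0, 324.81565533812505], [0.0, 461.9281710940531, 236.43801895477822], [0.0, 0.0, 1.0]] [[-0.7220568813680676, 0.6916610364341083, -0.01545544395724043, 348.04099819040965], [0.5724875210500836, 0.5848046045402332, -0.5746839242144083, -219.01283898310555], [-0.38844806385275055, -0.4238025308884277, -0.8182295011191009, 1297.244912663467], [0.0, 0.0, 0.0, 1.0]]
lip0 [([280, 314], 0.86), ([325, 271], 0.7)]

[... 460 characters left out ...]
762456323562782, -0.9996843507873254, 0.019563838109403694, -25.301801801434173], [-0.9983271050532935, 0.014646451219338217, -0.05593275232445759, 493.9713686090613], [0.05562855639469124, -0.02041274742906322, -0.9982428479362322, 1140.3547037271157], [0.0, 0.0, 0.0, 1.0]]
lip0 [([282, 223], 0.68), ([277, 168], 0.63), ([415, 261], 0.19)]
lip1 [([282, 223], 0.68), ([277, 168], 0.63), ([415, 261], 0.19)]
face0 [([284, 164], 0.88), ([288, 216], 0.62)]
face1 [([284, 164], 0.88), ([288, 216], 0.62)]
frame [([253, 307], 0.79), ([234, 236], 0.76), ([160, 311], 0.69)]
panel [([222, 184], 0.65)]
rack [([218, 210], 0.95)]
tin [([413, 261], 0.58)]
brush [([460, 206], 0.58)]
block [([400, 148], 0.84)]
```

View pics/scene0.png

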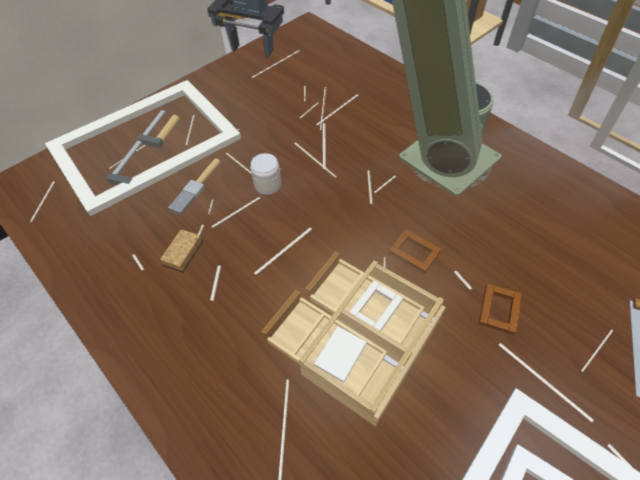

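View pics/top0.png

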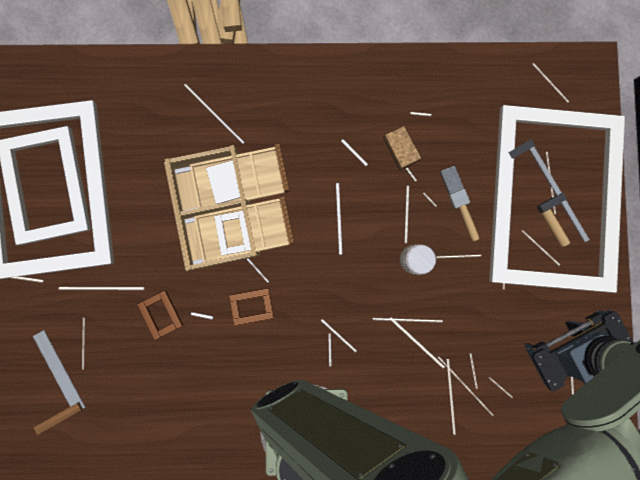

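The frame lies on the near tray, which is tray0 (scene around (378,305), top around (234,236)). The panel lies on the far tray, tray1 (top around (222,184)). The rack opens to image right in the top view, which is world -y. Next I'll zoom in and compute positions.

```bash
cat > h.py <<'E'
import numpy as np
from workcell import vision
def bp(f,px,z):
    M=f["mtx"];V=f["view"];R=V[:3,:3];t=V[:3,3]
    d=R.T@np.linalg.solve(M,[px[0],px[1],1.]);o=-R.T@t
    return o+d*(z-o[2])/d[2]
def pr(f,P):
    P=np.atleast_2d(P);c=P@f["view"][:3,:3].T+f["view"][:3,3];u=c@f["mtx"].T
    return u[:,:2]/u[:,2:]
E
python3 - <<'E'
from h import *
import cv2
f=vision.grab_frame("top");i=f["img"][130:285,150:305,::-1];cv2.imwrite("pics/top1.png",cv2.resize(i,None,fx=3.8,fy=3.8,interpolation=cv2.INTER_CUBIC))
g=vision.grab_frame("scene");i=g["img"][240:430,255:455,::-1];cv2.imwrite("pics/scene1.png",cv2.resize(i,None,fx=3.1,fy=3.1,interpolation=cv2.INTER_CUBIC))
print("top",[bp(f,p,58).round() for p in [(282,223),(277,168),(288,216),(284,164)]])
print("scene",[bp(g,p,58).round() for p in [(325,271),(280,314),(322,264),(275,308)]])
print(bp(f,(218,210),0),bp(g,(373,346),0))
E
```

```text
top [array([518.,  54.,  58.]), array([655.,  64.,  58.]), array([536.,  39.,  58.]), array([665.,  47.,  58.])]
scene [array([526.,  48.,  58.]), array([666.,  57.,  58.]), array([518.,  30.,  58.]), array([664.,  40.,  58.])]
[559.13187956 221.38126838   0.        ] [557.8275808  227.56333866   0.        ]
```

View pics/top1.png

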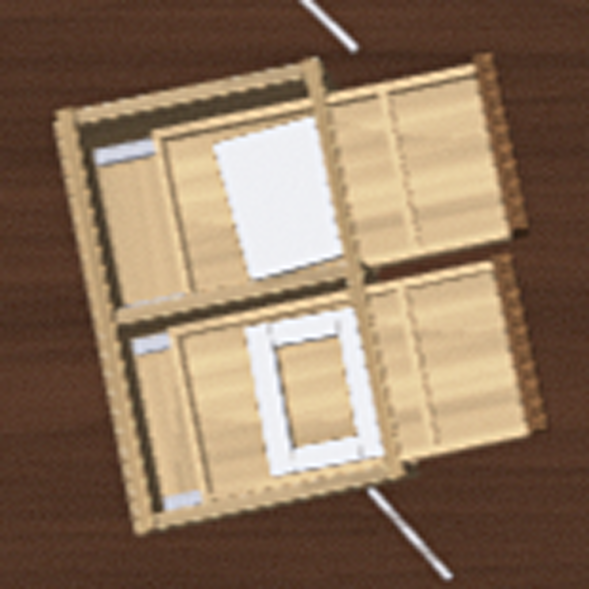

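View pics/scene1.png

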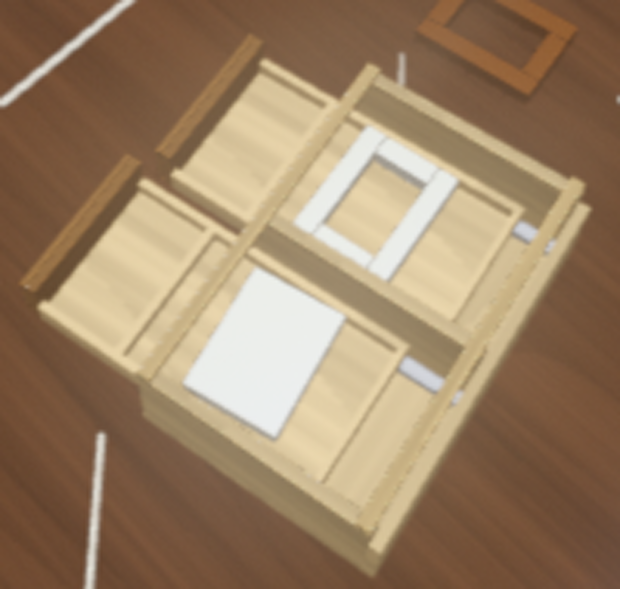

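```bash
cat > fit.py <<'E'
from h import *
import cv2
from scipy.optimize import least_squares
f=vision.grab_frame("top");g=vision.grab_frame("scene")
T=lambda x,y:(150+(x+.5)/3.8-.5,130+(y+.5)/3.8-.5)
S=lambda x,y:(255+(x+.5)/3.1-.5,240+(y+.5)/3.1-.5)
# (cam, px, local(x,y,z), tray)
ob=[(f,T(54,112),(85,-136,86),None),(f,T(318,58),(-85,-136,86),None),(f,T(138,532),(85,136,86),None),
(f,T(494,54),(-151,-124.5,58),1),(f,T(526,234),(-151,-6.5,58),1),(f,T(512,255),(-151,6.5,58),0),(f,T(547,428),(-151,124.5,58),0),
(g,S(590,206),(85,136,86),None),(g,S(376,546),(85,-136,86),None),(g,S(372,66),(-85,136,86),None),
(g,S(22,285),(-151,-124.5,58),1),(g,S(128,157),(-151,-6.5,58),1),(g,S(157,151),(-151,6.5,58),0),(g,S(252,37),(-151,124.5,58),0)]
def W(p,l,t):
    x,y,a=p[:3];lx=l[0]-(0 if t is None else p[3+t]);c,s=np.cos(a),np.sin(a)
    return np.array([x+c*lx-s*l[1],y+s*lx+c*l[1],l[2]])
res=lambda p:np.concatenate([(pr(c,W(p,l,t))[0]-px) for c,px,l,t in ob])
r=least_squares(res,[558,224,1.4,35,35],loss="soft_l1",x_scale=[10,10,.1,10,10])
print(r.x,np.degrees(r.x[2]));print(res(r.x).reshape(-1,2).round(1).tolist())
p=r.x
for n,t in(("lip0",0),("lip1",1)):
    print(n,W(p,(-138,65.5*(1-2*t),58),t).round(1),"face",W(p,(-151,65.5*(1-2*t),58),t).round(1))
np.save("p.npy",p)
for n,c in(("top",f),("scene",g)):
    im=cv2.resize(c["img"],None,fx=4,fy=4,interpolation=cv2.INTER_CUBIC)[:,:,::-1].copy()
    for t in(None,0,1):
        for L in ([(-85,-136,86),(-85,136,86),(85,136,86),(85,-136,86)],) if t is None else ([(-151,6.5*(1-2*t),58),(-151,124.5*(1-2*t),58),(-138,124.5*(1-2*t),58),(-138,6.5*(1-2*t),58)],[(-78,12*(1-2*t),34),(-78,118*(1-2*t),34)]):
            q=np.array([pr(c,W(p,l,t))[0] for l in L]);cv2.polylines(im,[((q+.5)*4).astype(int)],True,(0,0,255),1)
    im=im[520:1140,600:1240] if n=="top" else im[960:1560,1020:1820]
    cv2.imwrite(f"pics/fit_{n}.png",im)
E
python3 fit.py
```

```text
[558.89814403 225.9725615    1.76044251  28.40753093  41.91221463] 100.865925887253
[[-0.7, -1.0], [-0.5, -0.7], [-1.4, -0.3], [-1.2, -0.8], [-0.0, -1.9], [-0.7, -1.2], [-0.2, 0.1], [0.5, -5.4], [-0.5, -2.5], [0.1, -0.4], [-0.2, -0.6], [0.6, -1.1], [-0.2, -0.4], [0.1, -1.0]]
lip0 [525.9  50.2  58. ] face [528.4  37.4  58. ]
lip1 [657.1  61.6  58. ] face [659.6  48.9  58. ]
```

```bash
sleep 1
```

```text
(no output)
```

View pics/fit_top.png

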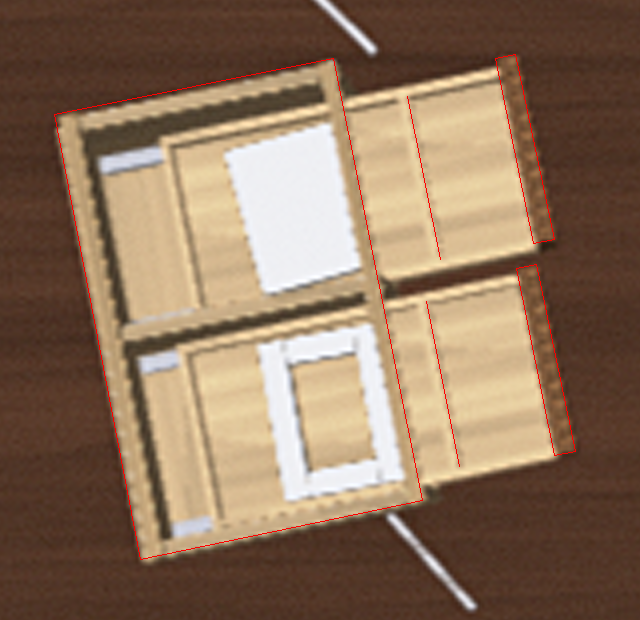

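View pics/fit_scene.png

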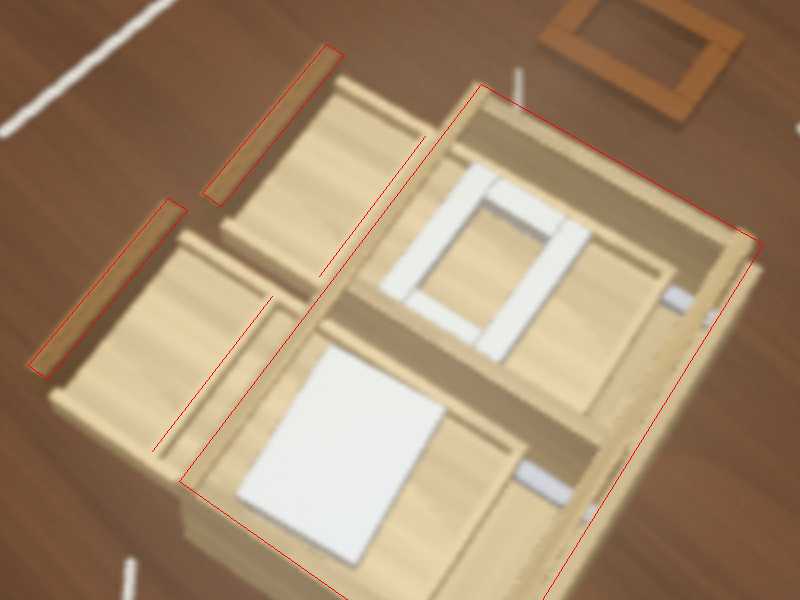

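The model fits to about 1 px: rack yaw is 100.9°, tray0 is about 28 mm out and tray1 about 42 mm. I'll shut the fingers and go to the outside of face1, the panel tray.

```bash
python3 -m creep '2.3 2.8 0 0 0 -0.016 1;2.3 2.8 0 0 0 -0.016 1;2.3 2.8 0 0 0 -0.016 1;2.3 2.8 0 0 0 -0.016 1;2.3 2.8 0 0 0 -0.016 1;2.3 2.8 0 0 0 -0.016 1;2.3 2.8 0 0 0 -0.016 1;2.3 2.8 0 0 0 -0.016 1;2.3 2.8 0 0 0 -0.016 1;2.3 2.8 0 0 0 -0.016 1;2.3 2.8 0 0 0 -0.016 1;2.3 2.8 0 0 0 -0.016 1' 20
```

```text
time_s: 2.3
ee_pos: [536.5, -169.5, 214.8]
ee_rot: [180.0, -0.3, -76.0]
force: [-0.1, -1.4, -1.0]
gripper_width: 13.9
```

```bash
python3 -m creep '2.2 2.7 -1 0 0 -0.009 1;2.2 2.7 -1 0 0 -0.009 1;2.2 2.7 -1 0 0 -0.009 1;2.2 2.7 -1 0 0 -0.009 1;2.2 2.7 -1 0 0 -0.009 1;2.2 2.7 -1 0 0 -0.009 1;0 0 -2 0 0 0 1;0 0 -2 0 0 0 1;0 0 0 0 0 0 1'
```

```text
time_s: 3.05
ee_pos: [680.5, 10.8, 111.4]
ee_rot: [-179.5, -0.4, -78.7]
force: [-1.0, 0.2, -1.0]
gripper_width: 0.6
```

```bash
python3 -m creep '-0.5 -0.8 0 0 0 -0.007 1;-0.5 -0.8 -1.2 0 0 0 1;0 0 -1.8 0 0 0 1;0 0 -1.8 0 0 0 1;0 0 -1.5 0 0 0 1;0 0 -0.5 0 0 0 1;0 0 0 0 0 0 1' ; python3 - <<'E'
from h import *
import cv2
f=vision.grab_frame("top");i=f["img"][100:300,150:400,::-1];cv2.imwrite("pics/top2.png",cv2.resize(i,None,fx=3,fy=3,interpolation=cv2.INTER_CUBIC))
E
```

```text
time_s: 3.63
ee_pos: [670.9, -12.2, 49.9]
ee_rot: [-179.0, -0.7, -79.4]
force: [-0.3, 0.7, 0.1]
gripper_width: 0.5
```

View pics/top2.png

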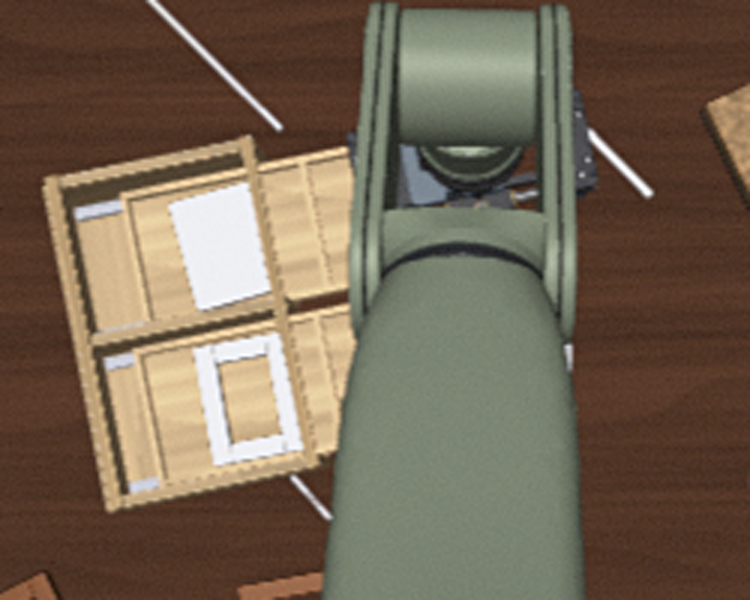

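```bash
python3 -m creep '-0.1 0.5 -0.6 0 0 0 1;-0.2 0.8 -0.6 0 0 0 1;-0.2 0.8 0 0 0 0 1;-0.1 0.6 0 0 0 0 1;-0.1 0.5 0 0 0 0 1;0 0 0 0 0 0 1'
```

```text
time_s: 4.18
ee_pos: [665.9, 22.7, 43.0]
ee_rot: [-178.5, -0.8, -79.5]
force: [0.4, 1.2, 0.8]
gripper_width: 0.4
```

```bash
python3 -m creep '-0.05 0.3 -0.3 -0.02 0.01 0 1;-0.05 0.3 -0.2 -0.02 0.01 0 1;-0.05 0.3 0 0 0 0 1;-0.05 0.3 0 0 0 0 1;-0.05 0.3 0 0 0 0 1;-0.05 0.3 0 0 0 0 1'
```

```text
time_s: 4.68
ee_pos: [663.4, 41.5, 39.2]
ee_rot: [-179.9, -3.1, -79.2]
force: [0.3, -3.3, -1.4]
gripper_width: 0.2
```

```bash
python3 -m creep '-0.06 0.3 0 0 -0.01 0 1;-0.06 0.3 0 0 -0.01 0 1;-0.06 0.3 0 0 -0.01 0 1;-0.06 0.3 0 0 -0.01 0 1;-0.06 0.3 0 0 0 0 1;-0.06 0.3 0 0 0 0 1;-0.06 0.3 0 0 0 0 1;-0.06 0.3 0 0 0 0 1'
```

```text
time_s: 5.35
ee_pos: [659.2, 65.6, 40.1]
ee_rot: [-177.2, -3.6, -79.4]
force: [1.1, -2.8, -0.3]
gripper_width: 0.7
```

```bash
python3 -m creep '-0.05 0.25 0 0.012 0.015 0 1;-0.05 0.25 0 0.012 0.015 0 1;-0.04 0.2 0 0.01 0.01 0 1;-0.04 0.2 0 0.01 0.01 0 1'
```

```text
time_s: 5.68
ee_pos: [656.0, 76.5, 39.6]
ee_rot: [-180.0, -0.3, -79.2]
force: [-0.4, -2.3, -0.5]
gripper_width: 0.6
```

```bash
python3 -m creep '-0.02 0.12 0 0 0 0 1;-0.02 0.12 0 0 0 0 1;-0.02 0.12 0 0 0 0 1'
```

```text
time_s: 5.93
ee_pos: [655.9, 77.1, 39.7]
ee_rot: [179.9, -0.5, -79.2]
force: [1.1, -6.0, -0.7]
gripper_width: 0.3
```

```bash
python3 -m creep '-0.03 0.15 0 0 0 0 1;-0.03 0.15 0 0 0 0 1;-0.04 0.2 0 0 0 0 1'
```

```text
time_s: 6.18
ee_pos: [655.9, 77.0, 39.7]
ee_rot: [179.9, -1.0, -79.1]
force: [1.5, -8.9, -1.3]
gripper_width: 0.6
```

The panel tray sits against its home stop: the finger stopped at y = 77.0 (predicted 76.8) and the force rose to 9 N. Backing off, lifting, and moving over the frame tray's finger well.

```bash
python3 -m creep '0.1 -0.5 0 0 0 0 1;0.2 -1 0 0 0 0 1;0.2 -1 0 0 0 0 1;0.1 -0.6 1 0 0 0 1;0 0 2 0 0 0 1;0 0 2.5 0 0 0 1;0 0 2.5 0 0 0 1;0 0 1.5 0.01 0 0 1;0 0 0 0 0 0 1' ; python3 - <<'E'
from h import *
import cv2
g=vision.grab_frame("scene");i=g["img"][200:430,230:480,::-1];cv2.imwrite("pics/scene3.png",cv2.resize(i,None,fx=3,fy=2.6,interpolation=cv2.INTER_CUBIC))
E
```

```text
time_s: 6.93
ee_pos: [661.6, 42.8, 140.8]
ee_rot: [180.0, 0.1, -79.5]
force: [0.0, 0.3, 0.1]
gripper_width: 0.6
```

View pics/scene3.png

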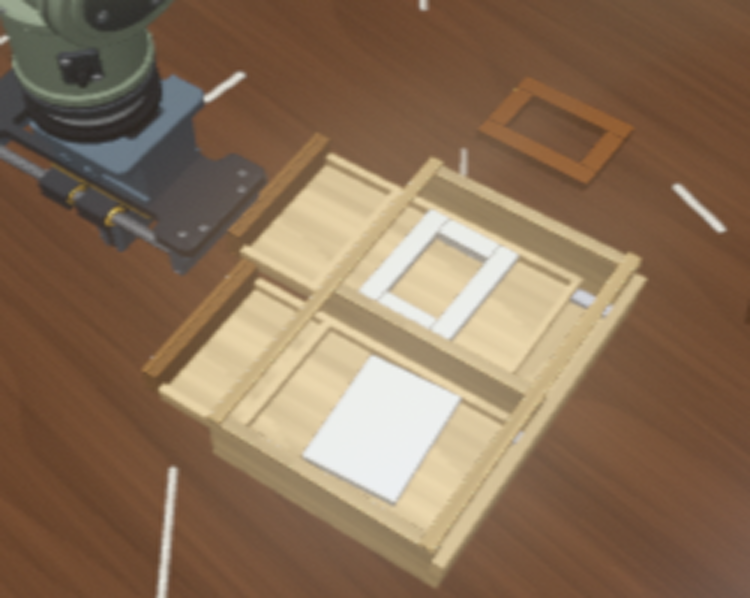

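The panel tray is in: its rear edge is at the rear slat and the panel is undisturbed. On to the well.

```bash
python3 -m creep '-1.5 0.4 0 0 0 0 1;-2.5 0.6 0 0 0 0 1;-2.5 0.6 0 0 0 0 1;-2.5 0.6 0 0 0 0 1;-2.5 0.6 0 0 0 0 1;-1.5 0.4 0 0 0 0 1;-0.5 0.2 0 0 0 0 1;0 0 0 0 0 0 1'
```

```text
time_s: 7.65
ee_pos: [515.9, 76.0, 131.5]
ee_rot: [179.2, 0.2, -79.7]
force: [-0.4, 0.8, -0.4]
gripper_width: 0.1
```

```bash
python3 -m creep '0.3 0.2 -1 0 0 0 1;0.2 0.1 -2 0 0 0 1;0 0 -2 0 0 0 1;0 0 -1.5 0 0 0 1;0 0 -0.5 0 0 0 1;0 0 0 0 0 0 1'; python3 - <<'E'
from h import *
import cv2
g=vision.grab_frame("scene");i=g["img"][200:430,230:480,::-1];cv2.imwrite("pics/scene4.png",cv2.resize(i,None,fx=3,fy=2.6,interpolation=cv2.INTER_CUBIC))
E
```

```text
time_s: 8.15
ee_pos: [528.4, 78.8, 55.0]
ee_rot: [179.5, 0.2, -79.8]
force: [-0.3, -0.2, 0.1]
gripper_width: 0.4
```

View pics/scene4.png

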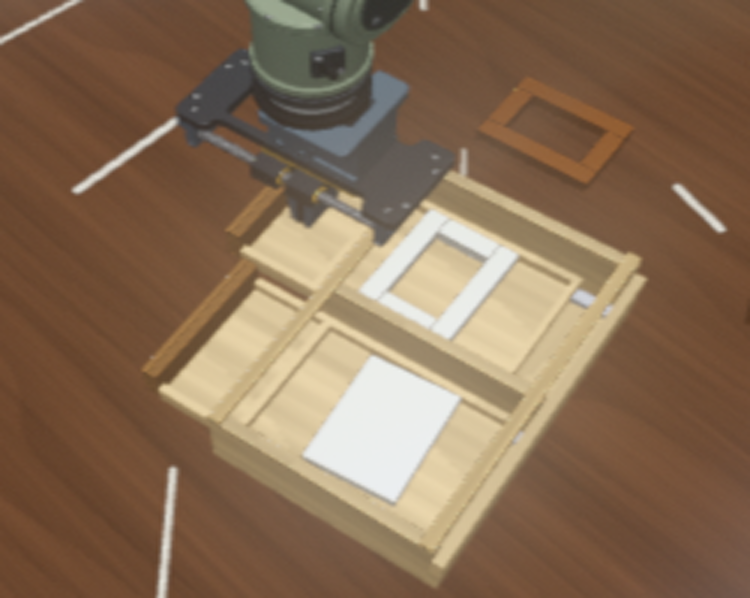

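```bash
python3 -m creep '-0.2 0 -0.5 0 0 0 1;-0.2 -0.1 -0.5 0 0 0 1;-0.1 -0.1 -0.4 0 0 0 1;0 0 0 0 0 0 1'; python3 - <<'E'
from h import *
import cv2
g=vision.grab_frame("scene");i=g["img"][250:370,290:420,::-1];cv2.imwrite("pics/scene5.png",cv2.resize(i,None,fx=5,fy=5,interpolation=cv2.INTER_CUBIC))
E
```

```text
time_s: 8.53
ee_pos: [526.0, 76.7, 41.7]
ee_rot: [179.8, 0.1, -79.8]
force: [0.4, 0.2, 0.2]
gripper_width: 0.1
```

View pics/scene5.png

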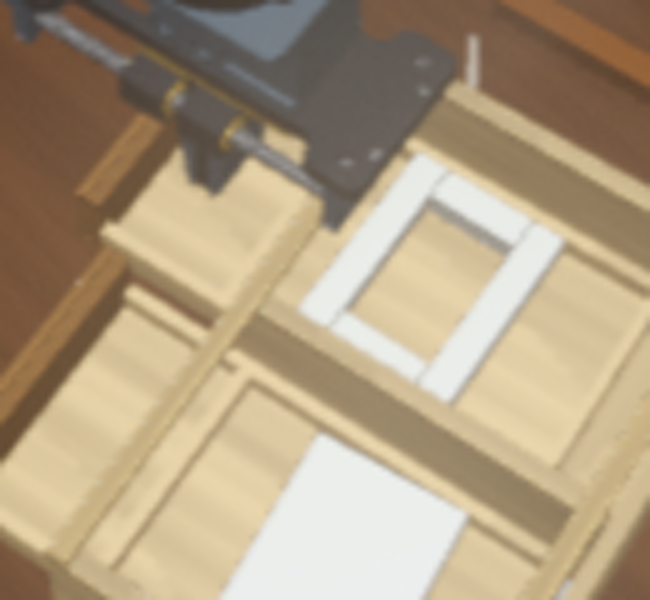

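```bash
python3 -m creep '0.03 -0.3 -0.1 0 0 0 1;0.06 -0.3 -0.1 0 0 0 1;0.06 -0.3 0 0 0 0 1;0.06 -0.25 0 0 0 0 1;0.05 -0.25 0 0 0 0 1;0.05 -0.25 0 0 0 0 1;0.05 -0.25 0 0 0 0 1'
```

```text
time_s: 9.17
ee_pos: [531.2, 56.9, 41.6]
ee_rot: [-180.0, 0.2, -79.8]
force: [-1.1, 3.0, -0.4]
gripper_width: 0.6
```

Contact, with 3 N along the slide as expected. Drawing it out smoothly.

```bash
python3 -m creep '0.05 -0.3 0 0 0 0 1;0.05 -0.3 0 0 0 0 1;0.05 -0.3 0 0 0 0 1;0.05 -0.3 0 0 0 0 1;0.05 -0.3 0 0 0 0 1;0.05 -0.3 0 0 0 0 1;0.05 -0.3 0 0 0 0 1;0.05 -0.3 0 0 0 0 1;0.05 -0.3 0 0 0 0 1;0.05 -0.3 0 0 0 0 1'
```

```text
time_s: 10.0
ee_pos: [537.4, 25.3, 41.6]
ee_rot: [-179.8, 0.4, -79.9]
force: [0.8, 2.4, -1.2]
gripper_width: 0.3
```

```bash
python3 -m creep '0.05 -0.3 0 0 0 0 1;0.05 -0.3 0 0 0 0 1;0.05 -0.3 0 0 0 0 1;0.05 -0.3 0 0 0 0 1;0.05 -0.3 0 0 0 0 1;0.05 -0.3 0 0 0 0 1;0.05 -0.3 0 0 0 0 1;0.05 -0.3 0 0 0 0 1;0.05 -0.3 0 0 0 0 1;0.05 -0.3 0 0 0 0 1;0.05 -0.25 0 0 0 0 1;0.05 -0.25 0 0 0 0 1'
```

```text
time_s: 11.0
ee_pos: [544.9, -13.6, 41.7]
ee_rot: [-179.7, 0.4, -79.9]
force: [0.4, 3.7, -1.6]
gripper_width: 0.4
```

```bash
python3 -m creep '0.04 -0.2 0 0 0 0 1;0.04 -0.2 0 0 0 0 1;0.04 -0.2 0 0 0 0 1;0.03 -0.15 0 0 0 0 1;0.03 -0.15 0 0 0 0 1;0.03 -0.15 0 0 0 0 1'
```

```text
time_s: 11.5
ee_pos: [547.2, -25.4, 41.7]
ee_rot: [-179.7, 0.4, -79.9]
force: [0.6, 2.7, -0.9]
gripper_width: 0.4
```

```bash
python3 -m creep '0.03 -0.15 0 0 0 0 1;0.03 -0.15 0 0 0 0 1;0.03 -0.15 0 0 0 0 1;0.03 -0.15 0 0 0 0 1'
```

```text
time_s: 11.83
ee_pos: [548.5, -31.9, 41.7]
ee_rot: [-179.8, 0.4, -79.9]
force: [0.7, 2.6, -1.3]
gripper_width: 0.6
```

```bash
python3 -m creep '0.03 -0.15 0 0 0 0 1;0.03 -0.15 0 0 0 0 1;0.03 -0.15 0 0 0 0 1'
```

```text
time_s: 12.08
ee_pos: [548.6, -31.9, 41.8]
ee_rot: [-179.8, 0.9, -80.1]
force: [0.1, 8.9, 0.7]
gripper_width: 0.6
```

It has hit the stop: no motion and 9 N. Releasing inward and lifting.

```bash
python3 -m creep '-0.1 0.5 0 0 0 0 1;-0.1 0.6 0 0 0 0 1;0 0.1 1 0 0 0 1;0 0 2 0 0 0 1;0 0 2.5 0 0 0 1;0 0 3 0 0 0 1;0 0 3 0 0 0 1;0 -1 2 0 0 0 1;0 -2.5 1 0 0 0 1;0 -3 0 0 0 0 1;0 -3 0 0 0 0 1;0 -3 0 0 0 0 1'
python3 -m creep '0 -3 0 0 0 0 1;0 -3 0 0 0 0 1;0 -3 0 0 0 0 1;0 -3 0 0 0 0 1;0 -3 0 0 0 0 1;0 -2 0 0 0 0 1;0 0 0 0 0 0 1'
python3 - <<'E'
from h import *
import cv2
for n in("top","scene"):
    f=vision.grab_frame(n);cv2.imwrite(f"pics/{n}6.png",f["img"][:,:,::-1]) 
    b=(150,130,190,190) if n=="top" else (245,230,210,200)
    i=f["img"][b[1]:b[1]+b[3],b[0]:b[0]+b[2],::-1];cv2.imwrite(f"pics/{n}6c.png",cv2.resize(i,None,fx=3,fy=3,interpolation=cv2.INTER_CUBIC))
E
```

```text
time_s: 13.08
ee_pos: [541.1, -148.0, 201.8]
ee_rot: [-180.0, 0.2, -79.4]
force: [0.6, -0.5, -0.7]
gripper_width: 0.6
time_s: 13.67
ee_pos: [536.3, -334.5, 208.9]
ee_rot: [179.9, -0.5, -79.7]
force: [-0.8, -0.3, -0.0]
gripper_width: 0.8
```

View pics/top6c.png

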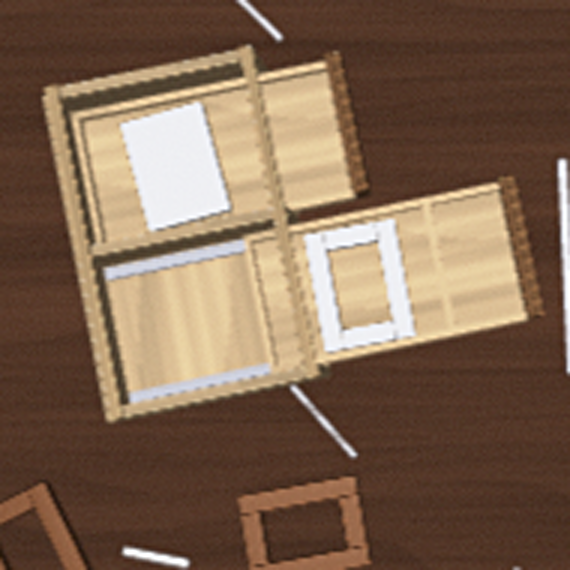

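View pics/scene6.png

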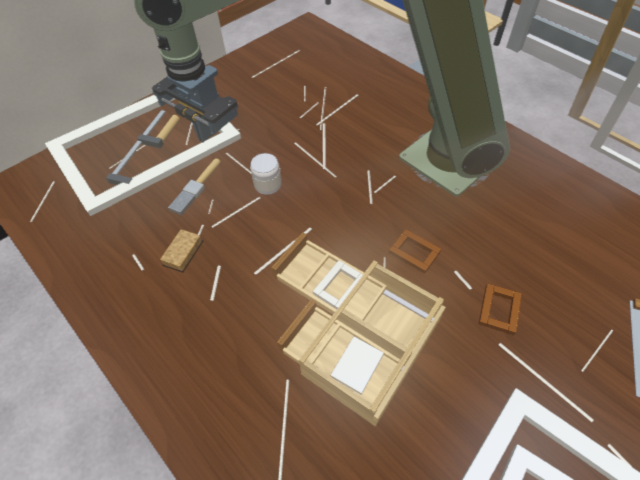

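```bash
python3 - <<'E'
from h import *
f=vision.grab_frame("top");p=np.load("p.npy")
c,s=np.cos(p[2]),np.sin(p[2])
for n,q in(("face1",[(340,52),(368,192)]),("face0",[(514,178),(542,314)]),("rack",[(44,90),(254,46)])):
    for a in q:
        w=bp(f,(150+(a[0]+.5)/3-.5,130+(a[1]+.5)/3-.5),86 if n=="rack" else 58)[:2]-p[:2]
        l=np.array([c*w[0]+s*w[1],-s*w[0]+c*w[1]]);print(n,l.round(1),"d",round(-151-l[0],1))
E
```

```text
face1 [-153.4 -122.3] d 2.4
face1 [-152.9   -3.6] d 1.9
face0 [-272.8    9.2] d 121.8
face0 [-272.3  123.6] d 121.3
rack [  82.9 -131.8] d -233.9
rack [ -88.1 -133.4] d -62.9
```

With the same 2–3 mm offset seen on the rack corners taken out, tray1 is at about 0 and tray0 at about 119 mm. Handing in.

```bash
python3 - <<'E'
from workcell import job
print(job.job_done())
E
```

```text
the job is handed in; nothing more can be done
None
```

Both trays are where you asked. I pushed the panel's tray (tray1) fully home with the shut fingers on its front face. I then hooked the fingers behind the lip of the frame's tray (tray0) and drew it out to its stop.

- **Stops:** each tray slid at about 3 N. At the end of travel each stopped moving while the force rose to about 9 N.
- **Position check:** the last top picture puts tray1 at about 2 mm and tray0 at about 121.5 mm. The fixed rack corners show the same 2–3 mm offset in that picture, so these match 0 and 120 mm.
- **One disagreement:** tray0 stopped about 5 mm beyond where my first estimate put it. I put this down to a slightly off first measurement, because the force and the last picture both show it at the stop.
- **Everything else:** the pictures show the frame and panel lying as before on their trays, with the gripper never near the paint. The tin, brush and block are where they were.
- **At hand-in:** the arm was clear of everything, at about 14 s on the robot's clock.

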